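# Slide the component board home and latch it

## Robot

A 7-joint arm with a two-finger parallel gripper is mounted at the origin on the work surface. World frame = base frame: x ahead of the robot, y to its left, z up, the work surface at z = 0. Lengths are in m, angles in degrees, forces in N, time in s.
With the tool pointing down it reaches from about 0.425 to 0.95 m from the base axis. Payload 4.7 kg.
Tool frame: the origin (TCP) lies midway between the tips of the shut fingers; the grasp point (between the pads) lies 19 mm behind it; z points along the fingers, y is the line along which they close (so a half turn about z gives the same grasp; the last joint's range is limited). The gripper opens to 87 mm and grips with 3 to 60 N. Pads are 19 mm wide; open, the fingers measure 117 mm over their backs; the gripper's body (75 mm by 190 mm) begins 51 mm behind the grasp point.
Start: joints at [69.219, 26.849, -2.785, 87.806, 1.381, 65.374, -4.715], TCP at [0.221, -0.638, 0.223] pointing down, gripper open.
Joint ranges: [-148.3, 148.3], [-19.14, 114.17], [-79.39, 73.82], [5.75, 140.21], [-59.74, 239.74], [12.07, 113.84], [-152.46, 152.46]. Speed limits (degrees/s): [147.25, 147.25, 180, 180, 180, 180, 180].

## Interface

Orientations are given as a 3x3 rotation matrix whose columns are the frame's x, y, z axes.
In Python, from station import robot gives the robot as it stands. The module is installed in compiled form; this text tells all that it offers.
- The arm moves only by the tool servo_tool, never from a script. Its argument "moves" is a list of rows, each a list of 3 entries, a list of its own where there are three numbers: the closure in counts, from 0 (fully open) to 255 (shut), then the shift along the tool's x, y, z in mm, then the turn, a rotation vector about the tool's x, y, z in degrees. In form: [[gripper, [tx, ty, tz], [ax, ay, az]], ...]. A call has 1 to 12 rows; each row shifts and turns the commanded pose from where the row before left it, along the tool's axes as they then stand; what a row does not reach is not made up. A row lasts 1/12 s, in which the tool goes at most 41.7 mm and 7.16 degrees, less where a joint would pass 70% of its speed; a pose out of reach is approached as far as the arm can. A call is refused whole if a number of a shift passes 41.7 or a number of a turn 7.16, either way. A call with a gripper value outside its range is refused whole. The fingers move at their own pace and stop on an object; "newtons" is the grip in N (left out, the last holds). Time passes only in rows, so rows that do not move let the fingers close. It gives the time, the measured TCP pose, the force, the opening and the grip force at its end, in the units of the state.
- robot.get_state(): the state, without advancing time (a new reading comes with each control period).
- robot.read_camera(name): name is "scene" or "top"; returns a dict with "img" (420x560x3 uint8, red, green, blue), "fx", "fy", "cx", "cy" (pixels), "D" ([k1, k2, p1, p2, k3] as OpenCV has them; the pictures are not rectified), "camera_from_world" (4x4, takes a point from world to camera coordinates). Camera axes: x right, y down, z forward; pixel columns grow to the right and rows downward; lengths in m; the calibration is good to about 2 mm. A picture is of the moment at which its call begins. There is no depth.
- robot.finish_job(): hands the job in; it is judged then, once.
The state is a dict: "t": time; "qpos": joint angles; "qd": joint speeds; "joint_efforts": joint torques, N m; "tool_pos": TCP position; "tcp_rot": TCP orientation; "wrist_force": force on the tool from outside, world axes, zero at the start; "ft_torque": the same for the moment, N m; "width": finger opening in m; "gripper_force": force on a finger pad.
Only numpy, scipy, OpenCV 4.12 (cv2) and the standard library are available. Lean on these libraries where they do the work, as an engineer would, in place of code of your own. Each camera call takes 0.05 s, during which the arm holds its last target. There are 200 camera calls.

## Task

With your fingertips, gently push the component board along its runners by its black front strip until you feel it drop into the locating notches and its strip lies flush with the cabinet walls. Then push the keeper by its red post until it lies fully across the strip. Don't lift or force the board, touch none of the components on it, and leave the loose tools and parts where they are.

Things in the scene. Friction and masses are not known exactly. Their poses are not given: they have to be found in the camera images.
- bay: Open-topped plywood cabinet bay, black outside, fixed. Its +x is the way the board slides home (roughly world +y), +y roughly towards the robot, z up; origin on the bench below the board's home. x -215 (open end) to 195 mm, y -95 to 95. Side walls along x at |y| 75 to 93, tops z = 90; floor z = 12. Cross panel at x = 102 to 120 stops the board; behind it a deck, top z = 60.
- bay_home (a point): Where the board's origin lies when home: x 0, y 0, z 41 mm in the bay's frame. Inside each wall runs a runner, |y| 53 to 75, top z = 50, from x -215 to 102, with two locating notches 30 mm long (x) and 9 mm deep (floor z = 41), centred at x = -75 and +75.
- board: Component board, loose on the runners, 0.6 to 1 kg: plywood plate 200 (x) x 144 x 10 mm, its top 22 mm above the origin, on two cross battens 24 mm long (x), 12 high, at x = -75 and +75. Origin: mid-plate at the battens' underside; axes as the bay's. In the bay's frame it slides at z = 50, starts at x = -100 to -50, and at x = 0 (3 mm either way) drops by itself to z = 41. Slides with 2 to 12 N.
- board_front (a point): Centre of the front face (looks to the bay's -x) of the black strip on the board's trailing edge: 12 mm thick, 144 wide (y), 37 high, its top 18.5 mm above this point. Push here towards the bay's +x. Before the drop it is at z = 80.5 mm in the bay's frame; home it is at x = -112, z = 71.5 and the strip's top is level with the wall tops.
- parts: Electronic components fixed on the board, not to be touched: aluminium power supply (28 mm high) and black heat sink (39 mm) on the half beyond x = -13 mm, orange terminals (26 mm high) at x -48 to -12, y -60 to 20. Origin: centre of the plate's top face, axes as the board's.
- keeper (a joint): Aluminium turn-button on the wall nearer the robot (bay +y): bar 68 x 16 x 12 mm on a vertical pivot. Radians: 0 open, along the wall, pointing to the bay's +x; positive turns its free end inwards (bay -y); stop at 1.57, fully across the strip. Starts -0.3 to 0.15. Light friction (about 1 N at the post), stays where left. Bar z 93 to 105 mm: it passes over the strip only once the board has dropped.
- keeper_pivot (a point): Pivot of the keeper on the wall top, at x = -106, y = 84, z = 90 mm in the bay's frame.
- keeper_post (a point): Middle of the red upright post on the keeper: 14 mm diameter, 25 mm high (z = 105 to 130 mm in the bay's frame), 50 mm from the pivot. To close, follow it round the pivot, pushing first towards the bay's -y and at the last towards its -x.
- jar: Small lidded jar, 42 mm diameter, 55 mm high, loose on the deck of the bay; origin at centre of its underside. Leave alone.
- relay: Small clear relay, 28 x 22 x 34 mm, loose on the deck; origin at centre of its underside. Leave alone.
- meter: Yellow multimeter lying on the bench, 180 (its x) x 88 x 46 mm, origin at centre of its underside. Leave alone.
- screwdriver: Red-handled screwdriver, 190 mm long along its x, lying on the bench. Leave alone.
- spool: Solder spool, 56 mm diameter, 44 mm high, standing on the bench; origin at centre of its underside. Leave alone.
- bin: Yellow open bin, 110 (its x) x 80 x 45 mm; origin at centre of its underside. Leave alone.
- pliers: Blue-handled pliers, about 140 mm long along their x, lying on the bench, 14 mm high. Leave alone.

How it is judged:
By the outcome, as a careful person would: the job done as asked, in the order asked, and still so for the second after the job is handed in, with the robot touching nothing.
It also fails if it takes over 56 s, if anything falls off the work surface, if the arm or the gripper's body presses on something with over 40 N, if the wrist force passes 120 N, or if a joint passes its speed limit or range.

## Working session

There is one attempt and no reset: what is moved stays moved. The work goes in short steps, Python scripts to look and compute and a tool call to move; the robot and the scene stay as the last step left them, time stands still between calls to the robot, and variables do not carry over. Pictures are saved under pics/ and viewed, at most 10 in all, crops included, and the job is handed in when it is done.

Besides the shell and the picture viewer there is one more tool, called after "Call:" by a JSON object that holds its "name" and its "arguments", one argument or row to a line. servo_tool: Moves the arm, as the interface text tells. Its arguments: {"type":"object","properties":{"moves":{"type":"array","items":{"type":"array"}},"newtons":{"type":"number"}},"required":["moves"]}

```bash
mkdir -p pics; python3 - <<'E'
from station import robot
import cv2,numpy as np
s=robot.get_state();print(s['t'],s['tool_pos'],np.round(s['tcp_rot'],3),s['width'],s['wrist_force'])
for n in("scene","top"):
    c=robot.read_camera(n);cv2.imwrite(f"pics/{n}0.png",c['img'][:,:,::-1]);print(n,c['fx'],c['fy'],c['cx'],c['cy'],c['D'],np.round(c['camera_from_world'],3).tolist())
E
```

```text
0.0 [ 0.22097706 -0.63715845  0.22150102] [[ 0.945  0.328 -0.001]
 [ 0.328 -0.945  0.002]
 [-0.    -0.002 -1.   ]] 0.08717418922159026 [ 0.46646397  0.49045814 -0.15616254]
scene 443.4152473519019 443.4152473519019 284.68421069149645 211.8644040617654 [-0.08586907  0.          0.          0.          0.        ] [[-0.247, 0.969, 0.003, 0.109], [0.782, 0.201, -0.59, -0.357], [-0.572, -0.144, -0.808, 1.526], [0.0, 0.0, 0.0, 1.0]]
top 531.6172469469913 531.6172469469913 274.72444976868604 210.87118800735425 [-0.19151234  0.          0.          0.          0.        ] [[-0.003, -1.0, 0.006, 0.003], [-0.997, 0.003, -0.08, 0.558], [0.08, -0.006, -0.997, 1.821], [0.0, 0.0, 0.0, 1.0]]
```

View pics/scene0.png

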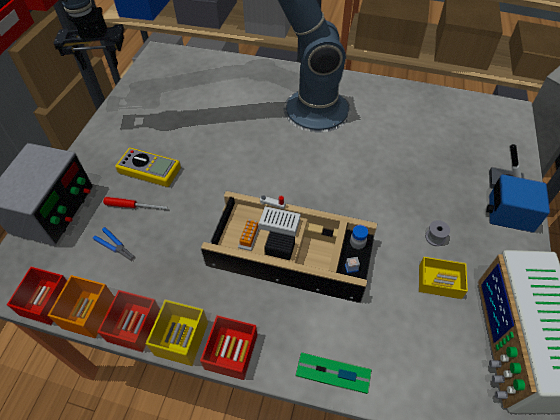

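View pics/top0.png

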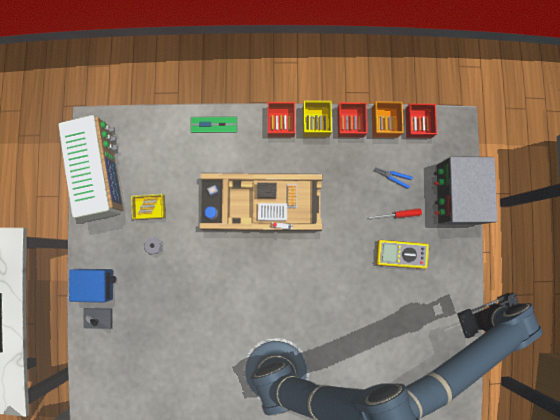

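The scene view shows the bay at about cols 203–377, rows 192–300, with the red post near (281,199). The top view shows it at cols 198–322, rows 173–231, with the strip near col 316. I'll enlarge both.

```bash
cat > h.py <<'E'
from station import robot
import cv2,numpy as np
def cam(n):
    c=robot.read_camera(n);c['K']=np.array([[c['fx'],0,c['cx']],[0,c['fy'],c['cy']],[0,0,1]]);return c
def onplane(c,px,z):
    p=cv2.undistortPoints(np.array([[px]],float),c['K'],np.array(c['D']))[0,0]
    M=c['camera_from_world'];R,t=M[:3,:3],M[:3,3];o=-R.T@t;d=R.T@np.array([*p,1.]);return (o+d*(z-o[2])/d[2])
def proj(c,P):
    M=c['camera_from_world'];return cv2.projectPoints(np.atleast_2d(P).astype(float),cv2.Rodrigues(M[:3,:3])[0],M[:3,3],c['K'],np.array(c['D']))[0][:,0]
E
python3 - <<'E'
from h import *
a=cam('top')['img'][165:240,190:330];b=cam('scene')['img'][185:305,195:385]
A=cv2.resize(a,None,fx=5.5,fy=5.5,interpolation=cv2.INTER_CUBIC)
cv2.imwrite('pics/t1.png',A[:,:,::-1])
B=cv2.resize(b,None,fx=4.2,fy=4.2,interpolation=cv2.INTER_CUBIC)
cv2.imwrite('pics/s1.png',B[:,:,::-1])
E
```

```text
(no output)
```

View pics/t1.png

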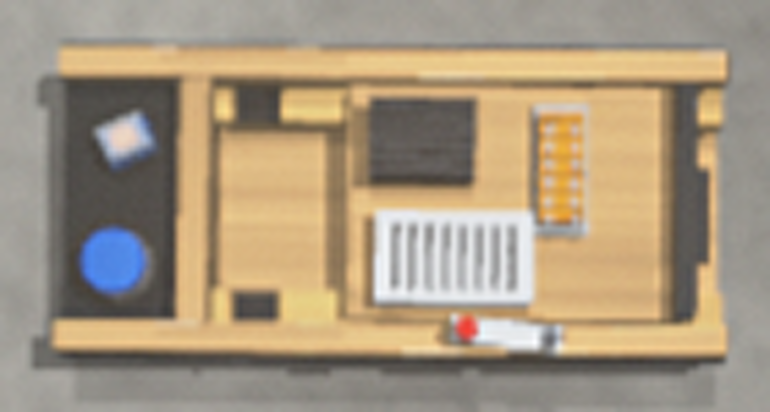

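View pics/s1.png

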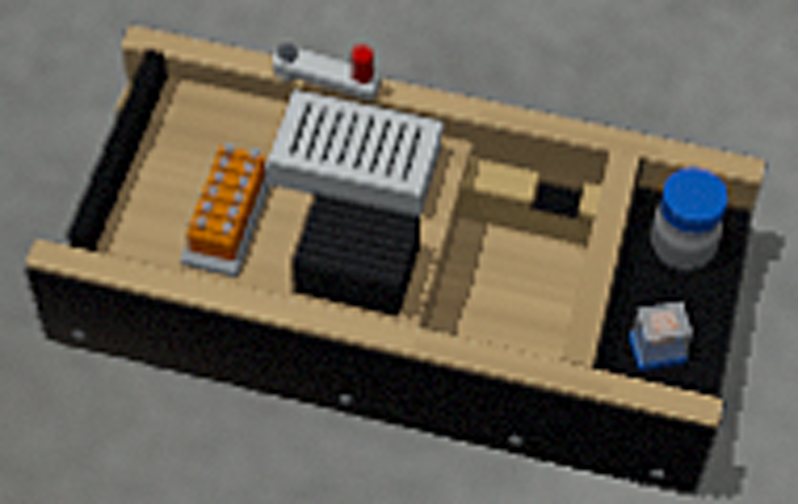

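The crops show the bay's wall-top corners clearly. In the top crop, the strip's front edge is near col 695, the post near (466,327) and the pivot near (548,337). I'll fit the bay pose from both cameras.

```bash
python3 - <<'E'
from h import *
from scipy.optimize import least_squares
T=cam('top');S=cam('scene')
tp=lambda u,v:np.array([(u+.5)/5.5-.5+190,(v+.5)/5.5-.5+165])
sp=lambda u,v:np.array([(u+.5)/4.2-.5+195,(v+.5)/4.2-.5+185])
C=np.array([[-215,93,90],[195,93,90],[195,-93,90],[-215,-93,90]])/1e3
tpx=np.array([tp(726,355),tp(52,350),tp(60,45),tp(727,50)])
spx=np.array([sp(127,27),sp(765,160),sp(720,424),sp(27,265)])
def W(p,P):
    c,s=np.cos(p[2]),np.sin(p[2]);P=np.atleast_2d(P);return np.c_[p[0]+c*P[:,0]-s*P[:,1],p[1]+s*P[:,0]+c*P[:,1],P[:,2]]
f=lambda p:np.r_[(proj(T,W(p,C))-tpx).ravel(),(proj(S,W(p,C))-spx).ravel()]
r=least_squares(f,[.55,.05,1.57],loss='soft_l1');p=r.x
print(p,np.degrees(p[2]));print(np.round(f(p),1))
np.save('bay.npy',p)
def B(w):
    c,s=np.cos(p[2]),np.sin(p[2]);d=w[:2]-p[:2];return np.round(1e3*np.array([c*d[0]+s*d[1],-s*d[0]+c*d[1]]),1)
for n,c,px,z in[('strip front T',T,tp(695,200),.099),('strip back T',T,tp(675,200),.099),('post T',T,tp(466,325),.130),('post S',S,sp(362,51),.130),('pivot T',T,tp(548,338),.108),('relay',T,tp(125,138),.094),('plate edge T',T,tp(349,200),.072)]:
    w=onplane(c,px,z);print(n,np.round(w,4),B(w))
for q in([-112,0,71.5],[-106,84,90]):print(W(p,np.array(q)/1e3))
E
```

```text
[0.5856979  0.06084248 1.56405997] 89.61403508543883
[-0.1 -0.1 -0.3  0.3 -0.9  0.6 -0.5  0.1  0.2 -0.2 -0.3 -0.  -0.5  0.5
 -0.9  0. ]
strip front T [ 0.5845 -0.1352  0.099 ] [-1.96e+02 -1.00e-01]
strip back T [ 0.5845 -0.123   0.099 ] [-1.839e+02 -1.000e-01]
post T [0.5073 0.004  0.13  ] [-57.4  78. ]
post S [0.5039 0.0055 0.13  ] [-55.9  81.4]
pivot T [ 0.5006 -0.0453  0.108 ] [-106.7   84.4]
relay [0.6239 0.2113 0.094 ] [150.7 -37.2]
plate edge T [0.5877 0.0754 0.072 ] [14.6 -1.9]
[[ 0.58494343 -0.05115498  0.0715    ]]
[[ 0.50098576 -0.04458927  0.09      ]]
```

Call:
{"name": "servo_tool", "arguments": {
  "moves": [
    [80,[29.7,-18.5,0],[0,0,-5.87]],
    [80,[31.4,-15.4,0],[0,0,-5.87]],
    [80,[32.8,-12.1,0],[0,0,-5.87]],
    [80,[33.9,-8.7,0],[0,0,-5.87]],
    [80,[34.6,-5.2,0],[0,0,-5.87]],
    [80,[35,-1.6,0],[0,0,-5.87]],
    [80,[34.9,2,0],[0,0,-5.87]],
    [80,[34.6,5.5,0],[0,0,-5.87]],
    [80,[33.8,9.1,0],[0,0,-5.87]],
    [80,[32.7,12.5,0],[0,0,-5.87]],
    [80,[31.3,15.7,0],[0,0,-5.87]],
    [80,[29.5,18.9,0],[0,0,-5.87]]
  ]
}}

```text
t: 1.3
tool_pos: [0.4857, -0.3095, 0.2228]
tcp_rot: [[0.003, 1.0, 0.0], [1.0, -0.003, -0.0], [-0.0, 0.0, -1.0]]
wrist_force: [-0.0, -0.2, -0.9]
width: 0.0599
gripper_force: 0.0
```

Call:
{"name": "servo_tool", "arguments": {
  "moves": [
    [80,[30,25,0],[0,0,0]],
    [80,[30,25,0],[0,0,0]],
    [80,[30,25,0],[0,0,0]],
    [80,[30,24,15],[0,0,0]],
    [80,[0,0,30],[0,0,0]],
    [80,[0,0,30],[0,0,0]],
    [80,[0,0,30],[0,0,0]],
    [80,[0,0,30],[0,0,0]],
    [80,[0,0,15],[0,0,0]],
    [80,[0,0,0],[0,0,0]]
  ]
}}

```text
t: 2.13
tool_pos: [0.5819, -0.1912, 0.0685]
tcp_rot: [[0.007, 1.0, -0.008], [1.0, -0.007, 0.002], [0.002, -0.008, -1.0]]
wrist_force: [0.1, -0.8, -0.5]
width: 0.0599
gripper_force: 0.0
```

```bash
python3 - <<'E'
from h import *
s=robot.get_state();print(s['tool_pos'],np.round(s['tcp_rot'],4).tolist(),s['wrist_force'],s['qpos'])
B=cv2.resize(cam('scene')['img'][130:305,165:385],None,fx=3.4,fy=3.4,interpolation=cv2.INTER_CUBIC)
cv2.imwrite('pics/s2.png',B[:,:,::-1])
E
```

```text
[ 0.58186161 -0.19118695  0.06848792] [[0.0075, 0.9999, -0.0076], [1.0, -0.0074, 0.002], [0.002, -0.0076, -1.0]] [ 0.10189444 -0.76034954 -0.47346979] [ 31.96434829  33.11660291 -24.33113666 103.13758368  17.60065732
  47.96758383  -1.30110829]
```

View pics/s2.png

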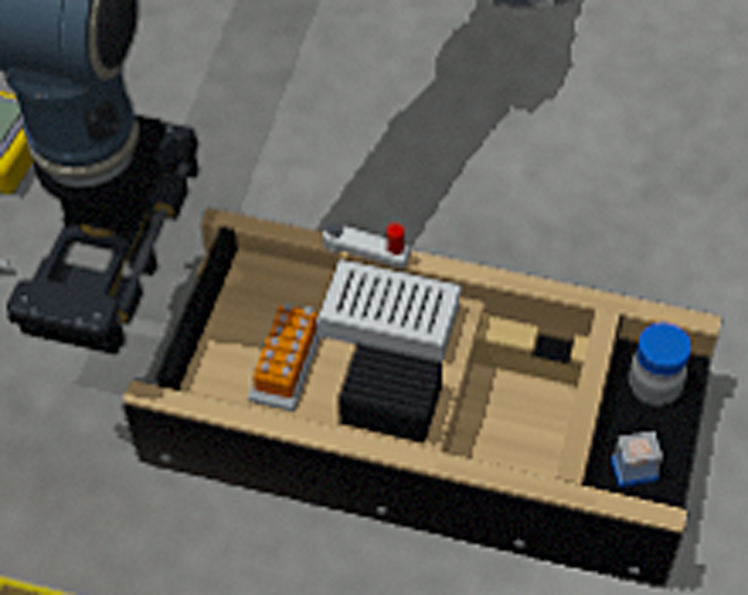

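The gripper stands clear before the strip (strip near (200,310) in the crop) and is centred between the walls. Next I advance slowly.

Call:
{"name": "servo_tool", "arguments": {
  "moves": [
    [80,[0,0,-4],[0,0,0]],
    [80,[8,0,0],[0,0,0]],
    [80,[8,0,0],[0,0,0]],
    [80,[8,0,0],[0,0,0]],
    [80,[8,0,0],[0,0,0]],
    [80,[5,0,0],[0,0,0]],
    [80,[4,0,0],[0,0,0]],
    [80,[4,0,0],[0,0,0]],
    [80,[4,0,0],[0,0,0]],
    [80,[4,0,0],[0,0,0]]
  ]
}}

```text
t: 3.02
tool_pos: [0.5853, -0.1411, 0.0768]
tcp_rot: [[0.01, 1.0, 0.0], [1.0, -0.01, -0.003], [-0.003, 0.0, -1.0]]
wrist_force: [-1.1, -6.6, 1.0]
width: 0.0593
gripper_force: 2.5
```

Call:
{"name": "servo_tool", "arguments": {
  "moves": [
    [80,[4,0,0.3],[0,0,0]],
    [80,[4,0,0.3],[0,0,0]],
    [80,[4,0,0.3],[0,0,0]],
    [80,[4,0,0.3],[0,0,0]],
    [80,[4,0,0.3],[0,0,0]],
    [80,[4,0,0.3],[0,0,0]],
    [80,[4,0,0.3],[0,0,0]],
    [80,[4,0,0.3],[0,0,0]],
    [80,[4,0,0.3],[0,0,0]],
    [80,[4,0,0.3],[0,0,0]],
    [80,[4,0,0],[0,0,0]],
    [80,[4,0,0],[0,0,0]]
  ]
}}

```text
t: 4.02
tool_pos: [0.5868, -0.095, 0.0748]
tcp_rot: [[0.011, 1.0, 0.002], [1.0, -0.011, -0.005], [-0.005, 0.003, -1.0]]
wrist_force: [0.2, -6.9, 6.7]
width: 0.0595
gripper_force: 4.0
```

Call:
{"name": "servo_tool", "arguments": {
  "moves": [
    [80,[2.5,0,0],[0,0,0]],
    [80,[2.5,0,0],[0,0,0]],
    [80,[2.5,0,0],[0,0,0]],
    [80,[2.5,0,0],[0,0,0]],
    [80,[2.5,0,0],[0,0,0]],
    [80,[2.5,0,0],[0,0,0]],
    [80,[2.5,0,0],[0,0,0]],
    [80,[2.5,0,0],[0,0,0]],
    [80,[2.5,0,0],[0,0,0]],
    [80,[2.5,0,0],[0,0,0]]
  ]
}}

```text
t: 4.85
tool_pos: [0.587, -0.07, 0.0748]
tcp_rot: [[0.011, 1.0, 0.002], [1.0, -0.011, -0.005], [-0.005, 0.002, -1.0]]
wrist_force: [-0.1, -8.1, 6.0]
width: 0.0599
gripper_force: 3.9
```

Call:
{"name": "servo_tool", "arguments": {
  "moves": [
    [80,[1.5,0,0],[0,0,0]],
    [80,[1.5,0,0],[0,0,0]],
    [80,[1.5,0,0],[0,0,0]],
    [80,[1.2,0,0],[0,0,0]]
  ]
}}

```text
t: 5.18
tool_pos: [0.5865, -0.0626, 0.0741]
tcp_rot: [[0.01, 1.0, 0.001], [1.0, -0.01, -0.003], [-0.003, 0.001, -1.0]]
wrist_force: [1.0, -7.4, 4.0]
width: 0.0597
gripper_force: 3.3
```

Call:
{"name": "servo_tool", "arguments": {
  "moves": [
    [80,[0,0,0],[0,0,0]]
  ]
}}

```text
t: 5.27
tool_pos: [0.5865, -0.0623, 0.0741]
tcp_rot: [[0.009, 1.0, 0.001], [1.0, -0.009, -0.003], [-0.003, 0.001, -1.0]]
wrist_force: [0.9, -6.4, 4.3]
width: 0.0595
gripper_force: 2.9
```

```bash
python3 - <<'E'
from h import *
s=robot.get_state();print(s['tool_pos'],s['wrist_force'])
B=cv2.resize(cam('scene')['img'][170:305,195:385],None,fx=4.2,fy=4.2,interpolation=cv2.INTER_CUBIC)
cv2.imwrite('pics/s3.png',B[:,:,::-1])
E
```

```text
[ 0.58651118 -0.06227683  0.07413336] [ 0.8677844  -6.35592155  4.31407554]
```

View pics/s3.png

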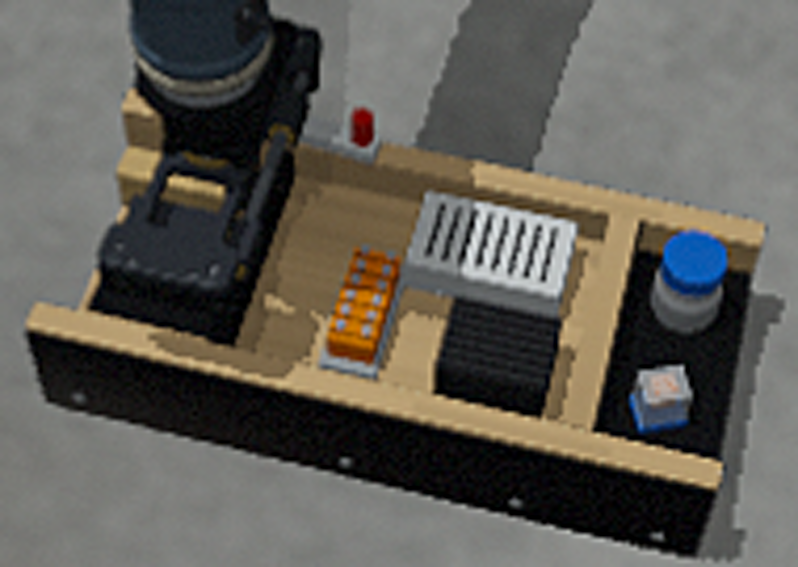

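The strip is hidden behind the gripper (around (170,270)), so the drop can't be seen here. I'll creep forward and watch the force.

Call:
{"name": "servo_tool", "arguments": {
  "moves": [
    [80,[0.8,0,0],[0,0,0]],
    [80,[0.8,0,0],[0,0,0]]
  ]
}}

```text
t: 5.48
tool_pos: [0.5865, -0.0623, 0.0741]
tcp_rot: [[0.01, 1.0, 0.001], [1.0, -0.01, -0.005], [-0.005, 0.001, -1.0]]
wrist_force: [0.7, -9.6, 4.2]
width: 0.0597
gripper_force: 4.8
```

Call:
{"name": "servo_tool", "arguments": {
  "moves": [
    [80,[-6,0,0],[0,0,0]],
    [80,[-10,0,0],[0,0,0]],
    [120,[-20,0,0],[0,0,0]],
    [180,[-25,0,0],[0,0,0]],
    [255,[-25,0,-10],[0,0,0]],
    [255,[0,0,-25],[0,0,0]],
    [255,[0,0,-30],[0,0,0]],
    [255,[0,0,-25],[0,0,0]],
    [255,[0,0,0],[0,0,0]]
  ]
}}

```text
t: 6.23
tool_pos: [0.5884, -0.1442, 0.1686]
tcp_rot: [[0.008, 1.0, 0.009], [1.0, -0.008, -0.001], [-0.0, 0.009, -1.0]]
wrist_force: [0.8, 0.2, 0.6]
width: 0.0211
gripper_force: 0.0
```

```bash
python3 - <<'E'
from h import *
s=robot.get_state();print(s['tool_pos'],s['wrist_force'],s['width'])
S=cam('scene');T=cam('top')
b=cv2.resize(S['img'][180:290,195:330],None,fx=3.7,fy=3.7,interpolation=cv2.INTER_CUBIC)
a=cv2.resize(T['img'][165:240,255:335],None,fx=3.7,fy=3.7,interpolation=cv2.INTER_CUBIC)
o=np.zeros((407,800,3),np.uint8);o[:b.shape[0],:b.shape[1]]=b;o[:a.shape[0],500:500+a.shape[1]]=a
cv2.imwrite('pics/s4.png',o[:,:,::-1])
p=np.load('bay.npy')
c_,s_=np.cos(p[2]),np.sin(p[2])
W=lambda P:np.c_[p[0]+c_*P[:,0]-s_*P[:,1],p[1]+s_*P[:,0]+c_*P[:,1],P[:,2]]
for z in(.090,.099):
    P=np.array([[-.112,.072,z],[-.112,-.072,z],[-.100,.072,z],[-.100,-.072,z]])
    print(z,np.round((proj(S,W(P))-[195,180]+.5)*3.7),np.round((proj(T,W(P))-[255,165]+.5)*3.7+[500,0]))
E
```

```text
[ 0.58837641 -0.1441562   0.1686091 ] [0.76796687 0.16651755 0.5677273 ] 0.021105157080099992
0.09 [[240.  93.]
 [178. 261.]
 [256.  96.]
 [195. 265.]] [[634. 215.]
 [634.  57.]
 [620. 215.]
 [621.  57.]]
0.099 [[239.  85.]
 [177. 253.]
 [256.  89.]
 [194. 257.]] [[634. 214.]
 [634.  55.]
 [621. 214.]
 [621.  55.]]
```

View pics/s4.png

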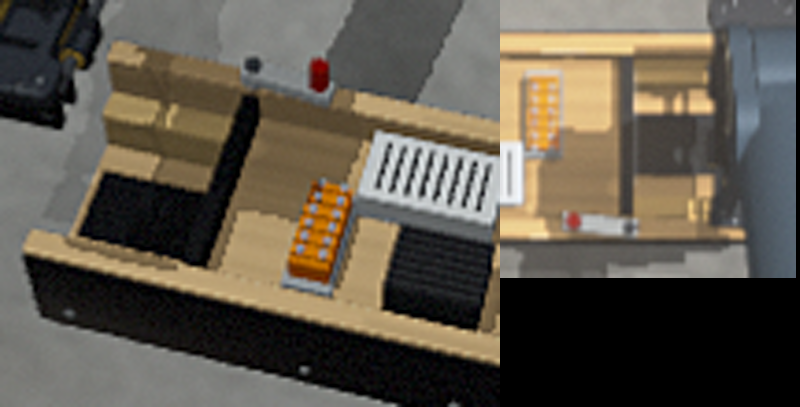

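```bash
python3 - <<'E'
from h import *
S=cam('scene');p=np.load('bay.npy');c_,s_=np.cos(p[2]),np.sin(p[2])
W=lambda P:np.c_[p[0]+c_*P[:,0]-s_*P[:,1],p[1]+s_*P[:,0]+c_*P[:,1],P[:,2]]
g=S['img'].sum(2)//3
print(cv2.cvtColor(S['img'],6)[196:212,254:270])
print(cv2.cvtColor(S['img'],6)[242:258,238:256])
for z in(.090,.099):print(z,np.round(proj(S,W(np.array([[-.112,.072,z],[-.1,.072,z],[-.112,-.072,z],[-.1,-.072,z],[-.106,.075,.09]]))),1).tolist())
E
```

```text
[[129 135 136 134 136 137 146  84  53  34  42 101 128 122 128 128]
 [106 110 117 117 131 128 138  64  39  42  39  74 129 136 135 126]
 [ 94  95  95  95 107 102 136  74  33  31  31  94 133 138 133 129]
 [ 97  98  96  95  96  91 139 133  84  70  62 124 136 135 132 134]
 [ 99  98  98  98  96  90 112 118 106 121 126 139 139 136 134 135]
 [102 104  99  99  99  90 100  96  98 111 115 116 124 134 140 138]
 [ 87  90  94 109 104  99  99  92  88  95  94  94 102 107 113 114]
 [ 68  70  81  85  81  88  92  90  94  85  74  77  88  88  90  93]
 [ 65  65  65  67  63  70  80  82  82  71  68  88 104  91  89  88]
 [ 64  67  66  66  69  68  47  41  42  41  58  79  87  72  71  81]
 [ 66  65  67  63  66  72  29   3   6  16  28  68  67  62  68  70]
 [ 62  65  67  65  68  68  26   8   3   2   1  69  68  67  64  70]
 [ 62  65  66  66  72  47  12  14   2   2   0  60  68  67  67  64]
 [ 62  69  69  70  64  30   8   3  12   3   0  54  70  66  68  65]
 [ 66  64  66  69  46   9  11  10   9   3   0  43  65  65  65  66]
 [ 91  81  86  81  33   7  22   9   9   1   1  43  66  64  65  65]]
[[  6  11  15   2  11  14  
[... 646 characters left out ...]
]
 [ 92  92  97 102 102 152 126  75  19   0   0   0   0  89  95  90  81 136]
 [143 146 102 132 142 159 154 147 145 158 126 101  51  73  87  82 131 147]
 [155 156 144 153 153 153 150 155 157 161 153 150 145 140 131 121 145 132]
 [154 154 153 152 153 153 152 153 153 152 152 155 155 156 152 148 151 146]
 [162 158 156 155 155 153 153 153 153 153 151 151 152 152 152 152 150 152]
 [123 143 169 168 162 159 157 156 154 154 153 152 152 153 153 151 150 150]
 [ 53  78 110 111 117 142 170 166 165 161 159 155 154 154 153 154 154 151]]
0.09 [[259.4, 204.6], [263.7, 205.5], [242.6, 249.9], [247.2, 251.0], [261.9, 204.2]]
0.099 [[259.2, 202.5], [263.6, 203.4], [242.3, 248.0], [247.0, 249.1], [261.9, 204.2]]
```

The scene pixels put the strip's top edge at row 205, which matches z = 90 (204.6) and not z = 99 (202.5), so the board has dropped home. Next is the keeper: fingers shut, approaching the post from the robot's side.

Call:
{"name": "servo_tool", "arguments": {
  "moves": [
    [255,[10,-23,0],[0,0,0]],
    [255,[20,-24,0],[0,0,0]],
    [255,[30,-25,0],[0,0,0]],
    [255,[30,-25,0],[0,0,0]],
    [255,[30,-20,0],[0,0,0]],
    [255,[29,0,0],[0,0,0]],
    [255,[0,0,15],[0,0,0]],
    [255,[0,0,20],[0,0,0]],
    [255,[0,0,18],[0,0,0]],
    [255,[0,0,0],[0,0,0]],
    [255,[0,0,0],[0,0,0]]
  ]
}}

```text
t: 7.3
tool_pos: [0.4677, 0.0056, 0.109]
tcp_rot: [[0.007, 1.0, -0.005], [1.0, -0.007, 0.001], [0.001, -0.005, -1.0]]
wrist_force: [0.1, -0.3, 0.3]
width: 0.0003
gripper_force: 0.0
```

```bash
python3 - <<'E'
from h import *
s=robot.get_state();print(s['tool_pos'],s['wrist_force'],s['width'])
S=cam('scene')
b=cv2.resize(S['img'][160:270,215:350],None,fx=5,fy=5,interpolation=cv2.INTER_CUBIC)
cv2.imwrite('pics/s5.png',b[:,:,::-1])
E
```

```text
[0.46767145 0.00564361 0.10899496] [ 0.09251185 -0.27517997  0.31813701] 0.00030998223499189073
```

View pics/s5.png

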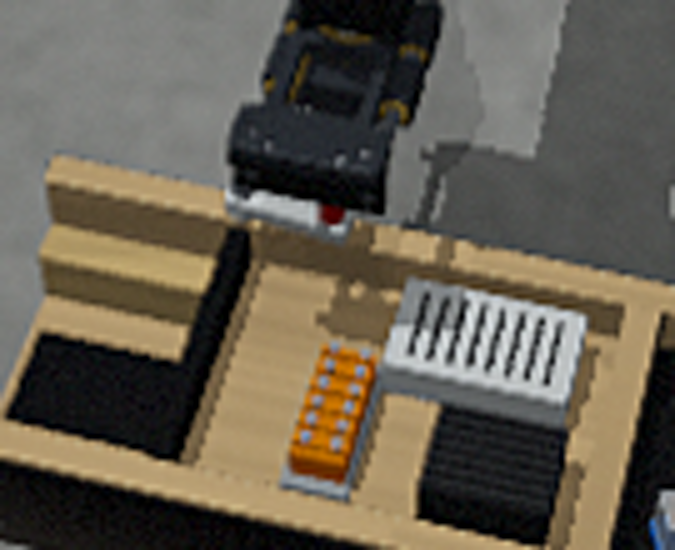

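The fingers are behind the post, which shows at (332,213) in the crop, and the post is unmoved.

Call:
{"name": "servo_tool", "arguments": {
  "moves": [
    [255,[0,0,-5],[0,0,0]],
    [255,[0,5,0],[0,0,0]],
    [255,[0,5,0],[0,0,0]],
    [255,[0,4,0],[0,0,0]],
    [255,[0,4,0],[0,0,0]],
    [255,[-0.5,4,0],[0,0,0]],
    [255,[-0.5,4,0],[0,0,0]],
    [255,[-1,4,0],[0,0,0]],
    [255,[-1.5,4,0],[0,0,0]],
    [255,[-2.5,4,0],[0,0,0]],
    [255,[-3,4,0],[0,0,0]],
    [255,[-3.5,4,0],[0,0,0]]
  ]
}}

```text
t: 8.35
tool_pos: [0.5155, -0.0076, 0.1154]
tcp_rot: [[0.007, 1.0, -0.0], [1.0, -0.007, 0.0], [0.0, -0.0, -1.0]]
wrist_force: [-1.1, 0.6, 0.2]
width: 0.0002
gripper_force: 0.6
```

Call:
{"name": "servo_tool", "arguments": {
  "moves": [
    [255,[-4,4,0],[0,0,0]],
    [255,[-4,3,0],[0,0,0]],
    [255,[-4,2,0],[0,0,0]],
    [255,[0,0,0],[0,0,0]],
    [255,[0,-5,0],[0,0,0]],
    [255,[0,-5,0],[0,0,0]],
    [255,[14,0,0],[0,0,0]],
    [255,[14,0,0],[0,0,0]],
    [255,[2,0,0],[0,0,0]],
    [255,[0,10,0],[0,0,0]],
    [255,[0,20,0],[0,0,0]],
    [255,[0,0,0],[0,0,0]]
  ]
}}

```text
t: 9.35
tool_pos: [0.5484, 0.0093, 0.1161]
tcp_rot: [[0.009, 1.0, 0.005], [1.0, -0.009, 0.0], [0.0, 0.005, -1.0]]
wrist_force: [1.1, -0.8, 0.1]
width: 0.0004
gripper_force: 0.0
```

```bash
python3 - <<'E'
from h import *
s=robot.get_state();print(s['tool_pos'],s['wrist_force'],s['width'])
S=cam('scene')
b=cv2.resize(S['img'][160:270,215:350],None,fx=5,fy=5,interpolation=cv2.INTER_CUBIC)
cv2.imwrite('pics/s6.png',b[:,:,::-1])
i=S['img'].astype(int);m=(i[...,0]>90)&(i[...,1]<50)&(i[...,2]<60);m[:170]=0;m[270:]=0;m[:,:215]=0;m[:,350:]=0
y,x=np.nonzero(m);print(len(x),x.min(),x.max(),y.min(),y.max(),onplane(S,(x.mean(),y.mean()),.1175))
E
```

```text
[0.54842088 0.0093269  0.11609502] [ 1.06649261 -0.83762423  0.07836601] 0.0004324461408184444
51 268 289 205 255 [0.62944652 0.03418931 0.1175    ]
```

View pics/s6.png

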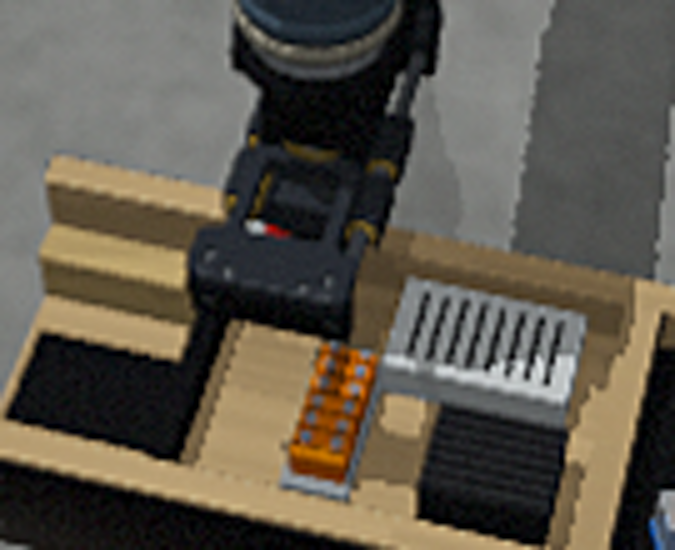

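The post shows through the gripper at about (272,228) in the crop, on the open-end side of the fingers as intended. Next I push toward the bay's −x.

Call:
{"name": "servo_tool", "arguments": {
  "moves": [
    [255,[-4,0,0],[0,0,0]],
    [255,[-4,0,0],[0,0,0]],
    [255,[-4,0,0],[0,0,0]],
    [255,[-4,0,0],[0,0,0]],
    [255,[-4,0.5,0],[0,0,0]],
    [255,[-4,0.5,0],[0,0,0]],
    [255,[-4,0.5,0],[0,0,0]],
    [255,[-3,0,0],[0,0,0]],
    [255,[-3,0,0],[0,0,0]],
    [255,[-2,0,0],[0,0,0]],
    [255,[0,0,0],[0,0,0]]
  ]
}}

```text
t: 10.32
tool_pos: [0.5465, -0.0265, 0.1161]
tcp_rot: [[0.008, 1.0, 0.002], [1.0, -0.008, -0.001], [-0.001, 0.002, -1.0]]
wrist_force: [0.3, 0.7, -0.1]
width: 0.0005
gripper_force: 0.6
```

Call:
{"name": "servo_tool", "arguments": {
  "moves": [
    [255,[-1,0,0],[0,0,0]],
    [255,[-1,0,0],[0,0,0]],
    [255,[-1,0,0],[0,0,0]],
    [255,[-1,0,0],[0,0,0]]
  ]
}}

```text
t: 10.65
tool_pos: [0.545, -0.0289, 0.1154]
tcp_rot: [[0.007, 1.0, -0.001], [1.0, -0.007, 0.001], [0.001, -0.001, -1.0]]
wrist_force: [0.4, 4.0, 0.5]
width: 0.0006
gripper_force: 2.2
```

Call:
{"name": "servo_tool", "arguments": {
  "moves": [
    [255,[-1,0,0],[0,0,0]],
    [255,[-0.5,0,0],[0,0,0]]
  ]
}}

```text
t: 10.82
tool_pos: [0.545, -0.029, 0.1154]
tcp_rot: [[0.006, 1.0, -0.001], [1.0, -0.006, 0.003], [0.003, -0.001, -1.0]]
wrist_force: [0.2, 6.3, 1.2]
width: 0.0005
gripper_force: 3.3
```

The keeper is firmly at its stop: the force rises with no motion. I'll retreat, lift clear and check.

Call:
{"name": "servo_tool", "arguments": {
  "moves": [
    [255,[4,0,0],[0,0,0]],
    [255,[8,0,0],[0,0,0]],
    [255,[10,0,0],[0,0,0]],
    [255,[0,0,-15],[0,0,0]],
    [255,[0,0,-30],[0,0,0]],
    [255,[0,0,-30],[0,0,0]],
    [255,[20,-15,-20],[0,0,0]],
    [255,[30,-30,0],[0,0,0]],
    [255,[35,-30,0],[0,0,0]],
    [255,[35,-10,0],[0,0,0]],
    [255,[15,0,0],[0,0,0]],
    [255,[0,0,0],[0,0,0]]
  ]
}}

```text
t: 11.82
tool_pos: [0.4638, 0.1274, 0.2112]
tcp_rot: [[-0.0, 1.0, 0.001], [1.0, 0.0, 0.001], [0.001, 0.001, -1.0]]
wrist_force: [-0.6, -0.0, -0.1]
width: 0.0003
gripper_force: 0.0
```

```bash
python3 - <<'E'
from h import *
s=robot.get_state();print(s['t'],s['tool_pos'],s['wrist_force'])
S=cam('scene');T=cam('top')
b=cv2.resize(S['img'][170:290,195:330],None,fx=3.7,fy=3.7,interpolation=cv2.INTER_CUBIC)
a=cv2.resize(T['img'][165:240,255:335],None,fx=3.7,fy=3.7,interpolation=cv2.INTER_CUBIC)
o=np.zeros((444,800,3),np.uint8);o[:b.shape[0],:b.shape[1]]=b;o[:a.shape[0],500:500+a.shape[1]]=a
cv2.imwrite('pics/s7.png',o[:,:,::-1])
E
```

```text
11.8167 [0.46377296 0.127376   0.21124558] [-0.58475001 -0.04135635 -0.05306372]
```

View pics/s7.png

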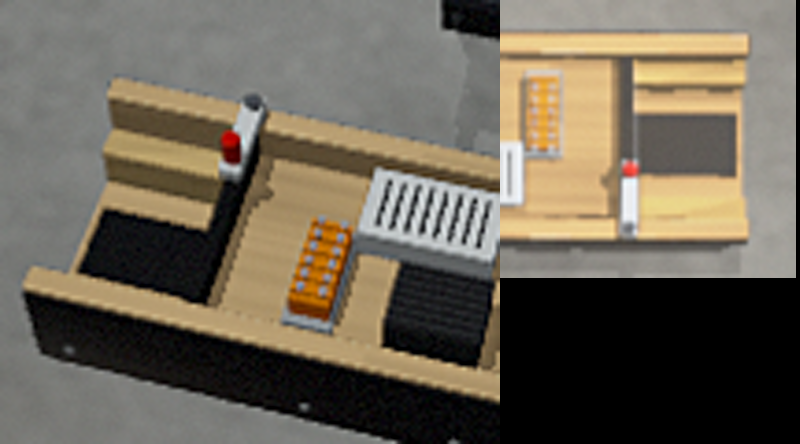

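The keeper lies straight across the strip, with the post at (230,148) and the pivot at (253,103) in the scene crop. The strip is flush with the walls and the arm is clear.

```bash
python3 -c "
from station import robot
print(robot.finish_job())"
```

```text
the job is handed in; nothing more can be done
None
```

The board is home in its notches with its strip flush with the walls, the keeper is turned fully across the strip to its stop, the arm is clear, and the job was handed in at about 12 s of the 56 s allowed.

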